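# Cover the slide-staining dishes with their own lids

### The arm

A 6-joint arm with a two-finger parallel gripper is mounted at the origin on a cart in front of the work surface, level with it; the furniture and walls round the work are solid. World frame = base frame: x ahead of the robot, y to its left, z up, the work surface at z = 0. Lengths are in m, angles in rad, forces in N, time in s.
With the tool pointing down it reaches from about 0.275 to 0.75 m from the base axis. Payload 10.2 kg.
Tool frame: the origin (TCP) lies midway between the tips of the shut fingers; the grasp point (between the pads) lies 19 mm behind it (env.hold_point_z is the distance from the TCP to the grasp point, in m); x points along the fingers, z is the direction in which the jaws open and shut, and the axes are right-handed (so a half turn about x gives the same grasp; the last joint's range is limited). The gripper opens to 85 mm and grips with 20 to 120 N. Pads are 22 mm wide; open, the fingers measure 114 mm over their backs; the gripper's body (76 mm by 85 mm) begins 54 mm behind the grasp point. The pads swing forward as they close: fully open they stand 13 mm farther back than shut.
Start: joints at [1.064, 0.313, 1.498, -0, 1.331, -0.223], TCP at [0.147, 0.504, 0.231] pointing down, gripper open.
Joint ranges: [-2.94, 2.94], [-0.97, 2.17], [0.19, 2.56], [-1.23, 4.37], [0.02, 3.11], [-2.88, 2.88]. Speed limits (rad/s): [2.39, 2.39, 3.01, 3.14, 3.14, 3.14].

### API

Orientations are given as a unit quaternion [x, y, z, w].
In Python, from bench import env, kinematics, monitor, eyes, job gives the robot as it stands. The module is installed in compiled form; this text tells all that it offers. Calls block until the motion is done:
- env.reach(position, orientation): joint-space move of the TCP to a pose.
- env.movel(position, velocity=0.15, frame=None, guard=None): straight line of the TCP; frame=None keeps the orientation; velocity is the mean speed in m/s. With guard (N) it stops when the force on the tool has changed by that much, and returns True; else False.
- env.set_joints(angles): joint-space move.
- env.release() and env.close_gripper(effort=None): open the fingers fully, or close them until they stop; effort is the grip in N (None keeps the last).
- env.hold(seconds).
- kinematics.ik(position, orientation): joint angles nearest the present ones, or None.
- monitor.sense(): the state.
- eyes.grab_frame(name): name is "scene" or "top"; returns a dict with "frame" (480x640x3 uint8, red, green, blue), "mtx" (3x3 intrinsics, pixels), "k1" (the pictures are not rectified: a ray, as slopes to the right and down, at radius r is drawn at 1 + k1 r^2 times it, then the intrinsics apply), "view" (4x4, takes a point from world to camera coordinates). Camera axes: x right, y down, z forward; pixel columns grow to the right and rows downward; lengths in m; the calibration is good to about 2 mm. A picture is of the moment at which its call begins. There is no depth.
A pose or a line that the arm cannot do raises env.MotionError and nothing moves.
- job.hand_in(): hands the job in, once; it reports no verdict.
The state is a dict: "clock": time; "joints": joint angles; "qvel": joint speeds; "joint_efforts": joint torques, N m; "position": TCP position; "ee_rot": TCP orientation; "contact_force": force on the tool from outside, world axes, zero at the start; "ft_torque": the same for the moment, N m; "finger_gap": opening from 0.0 (shut) to 1.0 (fully open).
Only numpy, scipy, OpenCV 4.12 (cv2) and the standard library are available. Lean on these libraries where they do the work, as an engineer would, in place of code of your own. Each camera call takes 0.05 s, during which the arm holds its last target. There are 200 camera calls.

### The job

The slides are in their staining dishes: cover all four dishes for the night, each with its own lid, the one of the same shape and size as its rim. Set every lid down gently, plug in the mouth and flat on the rim all round, leave the dishes standing where they are, and do not disturb the brown dropper bottle or the blue slide box.

Things in the scene. Friction and masses are not known exactly. Their poses are not given: they have to be found in the camera images.
- small_round_dish: White round slide jar, the narrowest and tallest dish: 62 mm across its rim, 84 mm high, mouth 48 mm across; a few glass slides stand upright in it. Loose, 0.45 kg. Origin: centre of its underside; z up.
- large_round_dish: White round staining dish: 102 mm across its rim, 56 mm high, mouth 88 mm across, with a perforated metal disc inside. Loose, 0.55 kg. Origin: centre of its underside; z up.
- square_dish: White square staining dish: 86 x 86 mm over its rim, 62 mm high, mouth 72 x 72 mm, with a rack of small glass slides inside. Loose, 0.55 kg. Origin: centre of its underside; x and y along its sides.
- oblong_dish: White oblong staining dish: 66 mm (its x) by 122 mm (its y) over its rim, 50 mm high, mouth 52 x 108 mm, with a rack of glass slides inside. Loose, 0.55 kg. Origin: centre of its underside; x along the short side, y along the long side.
- small_round_lid: Loose white round lid, the small one: plate 62 mm across, 60 g, plug down on the table. Plate 5 mm; below it a plug 8 mm deep, 6 mm smaller all round than its dish's mouth; on top a black knob 19 mm in diameter, 24 mm high (37 mm in all). Origin: centre of the plug's underside, 13 mm below the plate's top; 8 mm below the dish's rim when home. z up.
- large_round_lid: Loose white round lid, the large one: plate 102 mm across, 100 g, plug down on the table. Plate 5 mm; below it a plug 8 mm deep, 6 mm smaller all round than its dish's mouth; on top a black knob 19 mm in diameter, 24 mm high (37 mm in all). Origin: centre of the plug's underside, 13 mm below the plate's top; 8 mm below the dish's rim when home. z up.
- square_lid: Loose white square lid: plate 86 x 86 mm, 90 g, plug down on the table. Plate 5 mm; below it a plug 8 mm deep, 6 mm smaller all round than its dish's mouth; on top a black knob 19 mm square, sides along the lid's x and y, 24 mm high (37 mm in all). Origin: centre of the plug's underside, 13 mm below the plate's top; 8 mm below the dish's rim when home. x and y along its sides.
- oblong_lid: Loose white oblong lid: plate 66 mm (its x) by 122 mm (its y), 100 g, plug down on the table. Plate 5 mm; below it a plug 8 mm deep, 6 mm smaller all round than its dish's mouth; on top a black knob 19 mm square, sides along the lid's x and y, 24 mm high (37 mm in all). Origin: centre of the plug's underside, 13 mm below the plate's top; 8 mm below the dish's rim when home. y along the long side.
- stain_bottle: Brown dropper bottle, 28 mm across, 97 mm tall, standing to the right of the work; not part of the job. Origin: centre of its underside.
- blue_slide_box: Closed blue slide box, 71 x 95 x 33 mm, lying to the right of the work; not part of the job. Origin: centre of its underside.
Not all that is in view belongs to the job. What is shaped like the large_round_lid but yellow is not meant.

How it is judged:
By the outcome, as a careful person would: the job done as asked, in the order asked, and still so for the second after the job is handed in, with the robot touching nothing.
It also fails if it takes over 112 s, if anything falls off the work surface, if the arm or the gripper's body presses on something with over 40 N, if the wrist force passes 120 N, or if a joint passes its speed limit or range.

## Working session

There is one attempt and no reset: what is moved stays moved. The work goes in short steps, each a Python script; the robot and the scene stay as the last script left them, time stands still between calls to the robot, and variables do not carry over. Pictures are saved under pics/ and viewed, about 12 in all and at most 16, crops included, and the job is handed in when it is done.

```bash
mkdir -p pics; cat > h.py <<'E'
import numpy as np, cv2
from bench import env, kinematics, monitor, eyes, job
def grab(n,save=None):
    g=eyes.grab_frame(n)
    if save: cv2.imwrite('pics/%s.png'%save,g['frame'][:,:,::-1])
    return g
def ray(g,uv,z):
    """pixels -> world points on plane z"""
    uv=np.asarray(uv,float).reshape(-1,1,2)
    n=cv2.undistortPoints(uv,g['mtx'],np.array([g['k1'],0,0,0.])).reshape(-1,2)
    R=g['view'][:3,:3];t=g['view'][:3,3];c=-R.T@t
    d=np.c_[n,np.ones(len(n))]@R
    return c+d*((z-c[2])/d[:,2])[:,None]
def proj(g,p):
    R=g['view'][:3,:3];t=g['view'][:3,3]
    return cv2.projectPoints(np.asarray(p,float).reshape(-1,1,3),cv2.Rodrigues(R)[0],t,g['mtx'],np.array([g['k1'],0,0,0.]))[0].reshape(-1,2)
E
python3 - <<'E'
from h import *
for n in('scene','top'):
    g=grab(n,n+'0'); R=g['view'][:3,:3]; print(n,g['mtx'].round(1).tolist(),g['k1'],(-R.T@g['view'][:3,3]).round(3),R.round(3).tolist())
s=monitor.sense();print(s)
print(env.hold_point_z)
E
```

```text
scene [[478.3, 0.0, 324.1], [0.0, 478.3, 239.5], [0.0, 0.0, 1.0]] -0.022561603919899705 [0.163 0.536 0.959] [[-0.918, -0.397, -0.015], [-0.287, 0.689, -0.665], [0.275, -0.606, -0.747]]
top [[495.3, 0.0, 323.0], [0.0, 495.3, 244.9], [0.0, 0.0, 1.0]] -0.039462534216446216 [ 0.365 -0.24   1.353] [[0.005, -1.0, -0.016], [-0.995, -0.004, -0.097], [0.097, 0.017, -0.995]]
{'clock': 0.1, 'joints': array([ 1.06361310e+00,  3.13421779e-01,  1.49836978e+00, -8.89658541e-07,
        1.33098416e+00, -2.23402024e-01]), 'qvel': array([-0.00224083, -0.00087403, -0.00175893,  0.00068097, -0.00026505,
        0.00247243]), 'joint_efforts': array([ 2.20851121e-03, -4.12903440e+01, -2.60144019e+01, -2.02455308e-04,
        3.03422472e-03, -2.81279290e-05]), 'position': array([0.14689264, 0.50379337, 0.23077484]), 'ee_rot': array([-0.42443858,  0.56606433,  0.42409683,  0.56530076]), 'contact_force': array([0.27882905, 0.15837465, 0.44213738]), 'ft_torque': array([0.04451627, 0.06360944, 0.00728452]), 'finger_gap': 0.998799200821637}
0.0187
```

View pics/top0.png

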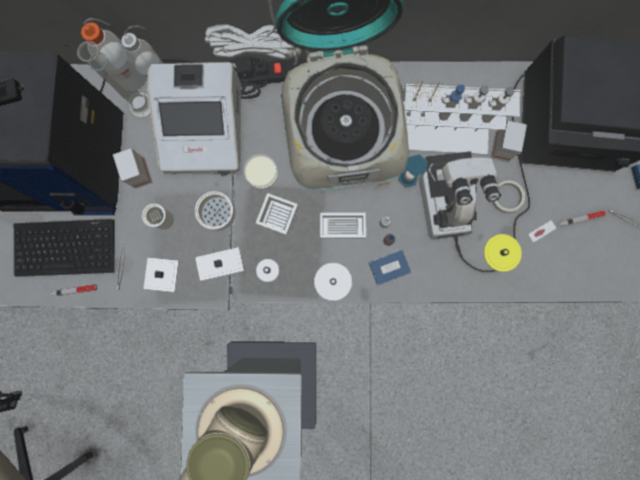

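View pics/scene0.png

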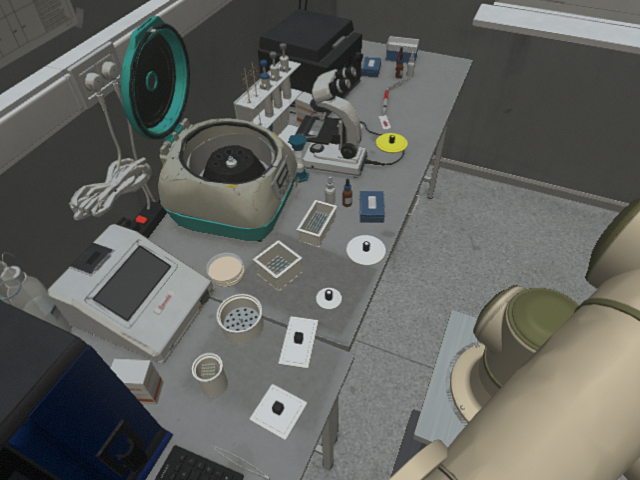

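Top view: lids at about (160,274) square, (219,264) oblong, (267,270) small round and (333,281) large round. The dishes are at (154,215) small round, (214,210) large round, (276,214) square and (343,225) oblong. The decoys are the yellow lid at (503,253) and a cream disc at (261,171). The scene view shows the same layout.

```bash
python3 - <<'E'
import cv2,numpy as np
a=cv2.imread('pics/top0.png')[180:305,125:385]; b=cv2.imread('pics/scene0.png')[185:445,175:395]
cv2.imwrite('pics/c1.png',cv2.resize(a,None,fx=3,fy=3,interpolation=cv2.INTER_CUBIC))
cv2.imwrite('pics/c2.png',cv2.resize(b,None,fx=2.3,fy=2.3,interpolation=cv2.INTER_CUBIC))
from h import *
for n in('top','scene'):
    g=grab(n);V=g['frame'].min(2)
    for th in((185,215) ):
        m=(V>th).astype(np.uint8)
        cs,hi=cv2.findContours(m,cv2.RETR_CCOMP,cv2.CHAIN_APPROX_NONE)
        print(n,th)
        for i,c in enumerate(cs):
            A=cv2.contourArea(c)
            if 150<A<4000:
                M=cv2.moments(c);u=np.array([M['m10'],M['m01']])/M['m00']
                p=ray(g,u,.013)[0]
                if .2<p[0]<.65 and abs(p[1])<.5: 
                    r=cv2.minAreaRect(ray(g,c.reshape(-1,2),.013)[:,:2].astype(np.float32)); print('hole' if hi[0,i,3]>=0 else 'out',A,u.round(1),p.round(3)[:2],np.round(r[1],3),round(r[2],1))
    print(n,'base',proj(g,[0,0,0]).round())
E
```

```text
top 185
out 1019.5 [332.7 281.2] [ 0.398 -0.245] [0.097 0.095] 0.2
out 340.0 [267.1 270. ] [ 0.427 -0.067] [0.054 0.055] 0.3
out 892.5 [160.4 274.2] [0.414 0.225] [0.085 0.085] 84.7
out 953.0 [218.8 263.6] [0.444 0.065] [0.064 0.119] 13.3
out 998.5 [342.7 224.6] [ 0.552 -0.271] [0.063 0.12 ] 0.2
hole 723.0 [343.8 223.6] [ 0.554 -0.274] [0.058 0.117] 0.2
out 932.5 [276.1 213.2] [ 0.583 -0.089] [0.087 0.087] 69.7
hole 754.5 [276.2 212.1] [ 0.586 -0.089] [0.081 0.082] 69.8
top 215
top base [[241. 430.]]
scene 185
out 1591.5 [278.  411.1] [0.413 0.229] [0.083 0.083] 84.7
hole 185.0 [277.4 407.6] [0.417 0.223] [0.031 0.031] 86.6
out 1252.0 [298.2 341.7] [0.443 0.071] [0.063 0.119] 13.5
hole 152.0 [298.  337.5] [0.448 0.061] [0.027 0.039] 25.0
out 359.0 [328.4 297.9] [ 0.427 -0.064] [0.055 0.058] 22.8
out 850.5 [277.  258.6] [ 0.597 -0.125] [0.087 0.087] 70.0
hole 772.5 [277.  258.5] [ 0.597 -0.125] [0.083 0.084] 69.9
out 812.0 [365.6 249.6] [ 0.398 -0.241] [0.096 0.095] 22.6
scene 215
scene base [[504. 390.]]
```

View pics/c1.png

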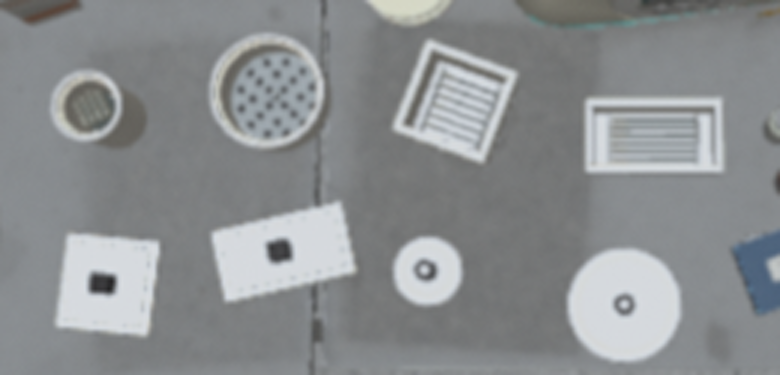

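View pics/c2.png

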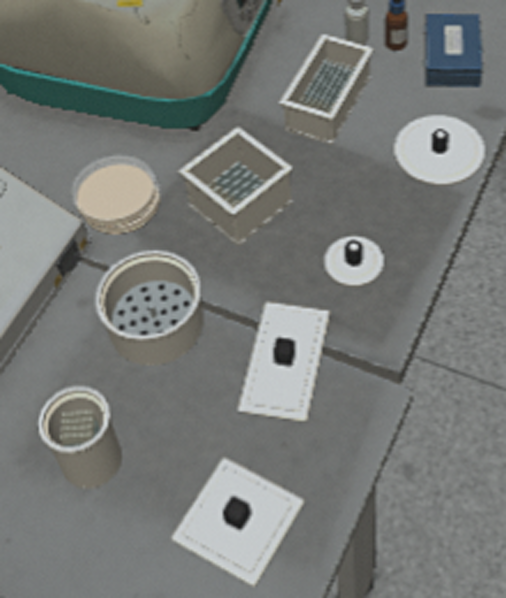

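The crops show the rims brighter than the walls, so I can measure each rim at its own height in both views.

```bash
cat > meas.py <<'E'
from h import *
D={'sr':(.084,(.62,.23),'r',.062),'lr':(.056,(.6,.08),'r',.102),'sq':(.062,(.57,-.09),'b',.086),'ob':(.050,(.54,-.27),'b',.122),
   'SR':(.013,(.427,-.066),'r',.062),'LR':(.013,(.398,-.243),'r',.102),'SQ':(.013,(.414,.227),'b',.086),'OB':(.013,(.444,.068),'b',.122)}
def outline(g,z,c,R,ths=(150,165,180,190,200)):
    V=g['frame'].min(2);res=[]
    for th in ths:
        for ct in cv2.findContours((V>th).astype(np.uint8),cv2.RETR_EXTERNAL,cv2.CHAIN_APPROX_NONE)[0]:
            if len(ct)<25: continue
            P=ray(g,ct.reshape(-1,2),z)[:,:2].astype(np.float32)
            (x,y),s,a=cv2.minAreaRect(P)
            if np.hypot(x-c[0],y-c[1])<.05 and max(s)>.6*R and max(s)<1.35*R:
                res.append((th,P,(x,y),s,a))
    return res
if __name__=='__main__':
    for n in('top','scene'):
        g=grab(n)
        for k,(z,c,t,R) in D.items():
            for th,P,xy,s,a in outline(g,z,c,R):
                if t=='r': e=cv2.fitEllipse(P); print(n,k,th,np.round(e[0],4),np.round(e[1],3))
                else: print(n,k,th,np.round(xy,4),np.round(s,3),round(a,1))
E
python3 meas.py
```

```text
top sr 180 [0.5757 0.2115] [0.023 0.04 ]
top lr 150 [0.5851 0.0742] [0.1   0.102]
top lr 165 [0.5848 0.074 ] [0.099 0.1  ]
top lr 180 [0.5939 0.0604] [0.063 0.079]
top sq 150 [ 0.5749 -0.0943] [0.088 0.088] 69.6
top sq 165 [ 0.5748 -0.0944] [0.087 0.086] 69.6
top sq 180 [ 0.5747 -0.0946] [0.084 0.084] 69.7
top sq 190 [ 0.5748 -0.0944] [0.083 0.083] 69.8
top sq 200 [ 0.5694 -0.0925] [0.082 0.07 ] 69.9
top ob 150 [ 0.5469 -0.2712] [0.067 0.122] 0.2
top ob 165 [ 0.5469 -0.2701] [0.067 0.12 ] 0.3
top ob 180 [ 0.5469 -0.27  ] [0.062 0.119] 0.2
top ob 190 [ 0.5469 -0.2712] [0.062 0.117] 0.2
top ob 200 [ 0.5388 -0.2699] [0.045 0.114] 0.2
top ob 200 [ 0.575 -0.27 ] [0.114 0.005] 87.5
top SR 150 [ 0.427  -0.0668] [0.061 0.061]
top SR 165 [ 0.4273 -0.067 ] [0.059 0.06 ]
top SR 180 [ 0.4275 -0.0666] [0.057 0.058]
top SR 190 [ 0.427  -0.0668] [0.056 0.056]
top SR 200 [ 0.4271 -0.0669] [0.055 0.055]
top LR 150 [ 0.3978 -0.2448] [0.102 0.103]
top LR 165 [ 0.3975 -0.2446] [0.1   0.101]
top LR 180 [ 0.3978 -0.2449] [0.097 0.098]
top LR 190 [ 0.3977 -0.2445] [0.096 0.097]
top LR 200 [ 0.3975 -0.2446]
[... 1229 characters left out ...]
]
scene SR 165 [ 0.4274 -0.0645] [0.057 0.058]
scene SR 180 [ 0.4274 -0.0643] [0.056 0.057]
scene SR 190 [ 0.4276 -0.0642] [0.055 0.057]
scene LR 150 [ 0.3983 -0.2423] [0.099 0.1  ]
scene LR 165 [ 0.3983 -0.2422] [0.098 0.098]
scene LR 180 [ 0.3981 -0.2417] [0.096 0.097]
scene LR 190 [ 0.3982 -0.2418] [0.095 0.095]
scene SQ 150 [0.4135 0.2276] [0.086 0.085] 84.8
scene SQ 165 [0.4136 0.2277] [0.084 0.085] 84.7
scene SQ 180 [0.4135 0.2277] [0.083 0.083] 84.7
scene SQ 190 [0.4137 0.2279] [0.083 0.083] 84.7
scene OB 150 [0.4437 0.0683] [0.066 0.121] 13.5
scene OB 165 [0.4438 0.0683] [0.064 0.12 ] 13.7
scene OB 180 [0.4439 0.0683] [0.063 0.12 ] 13.5
scene OB 190 [0.4439 0.0677] [0.062 0.119] 13.5
```

```bash
python3 - <<'E'
from meas import *
for n in('top','scene'):
    g=grab(n);V=g['frame'].min(2)
    for th in range(110,200,8):
        for c in cv2.findContours((V>th).astype(np.uint8),cv2.RETR_CCOMP,cv2.CHAIN_APPROX_NONE)[0]:
            if len(c)<25: continue
            P=ray(g,c.reshape(-1,2),.084)[:,:2].astype(np.float32);m=P.mean(0)
            if np.hypot(m[0]-.563,m[1]-.22)<.05:
                e=cv2.fitEllipse(P); print(n,th,np.round(e[0],4),np.round(e[1],4),round(e[2]))
    if n=='top':
        for z in(.1,.2):print(z,ray(g,[(296,182),(345,188),(405,178),(288,150)],z).round(3)[:,:2].tolist())
    else: print(ray(g,[(165,215),(262,238),(300,178)],0).round(3)[:,:2].tolist())
    if n=='top':p=(154,215);b=g['frame'][195:235,130:178]
    else:b=g['frame'][340:405,180:240]
    cv2.imwrite('pics/j_%s.png'%n,cv2.resize(b[:,:,::-1],None,fx=9,fy=9,interpolation=cv2.INTER_NEAREST))
a=cv2.imread('pics/j_top.png');b=cv2.imread('pics/j_scene.png')
h=max(len(a),len(b));im=np.zeros((h,a.shape[1]+b.shape[1],3),np.uint8);im[:len(a),:a.shape[1]]=a;im[:len(b),a.shape[1]:]=b
cv2.imwrite('pics/j.png',cv2.resize(im,None,fx=.8,fy=.8))
E
```

```text
top 110 [0.5639 0.2208] [0.023  0.0272] 49
top 110 [0.5514 0.1891] [0.0354 0.0578] 67
top 110 [0.5655 0.2224] [0.0439 0.0453] 172
top 118 [0.5515 0.1905] [0.0413 0.0601] 67
top 118 [0.5654 0.2226] [0.0455 0.0463] 100
top 126 [0.5656 0.2226] [0.0467 0.047 ] 126
top 134 [0.5658 0.2227] [0.0469 0.0479] 124
top 142 [0.5666 0.2265] [0.063  0.0638] 17
top 142 [0.5657 0.2229] [0.0481 0.0484] 177
top 150 [0.5669 0.2265] [0.0611 0.062 ] 75
top 150 [0.5654 0.2228] [0.0484 0.0497] 168
top 158 [0.5664 0.2261] [0.0602 0.0604] 8
top 158 [0.5657 0.2229] [0.0488 0.0509] 162
top 166 [0.5665 0.226 ] [0.0593 0.0598] 19
top 166 [0.5658 0.2229] [0.051  0.0517] 126
top 174 [0.5663 0.2249] [0.056  0.0565] 163
top 182 [0.5547 0.2296] [0.0295 0.0451] 163
top 182 [0.5577 0.2253] [0.0569 0.0713] 71
0.1 [[0.65, -0.149], [0.635, -0.275], [0.661, -0.429], [0.735, -0.127]]
0.2 [[0.627, -0.156], [0.613, -0.272], [0.637, -0.414], [0.705, -0.136]]
scene 110 [0.5576 0.2406] [0.0041 0.0254] 118
scene 110 [0.5595 0.2331] [0.0042 0.0235] 118
scene 110 [0.5635 0.2276] [0.0038 0.0246] 119
scene 110 [0.5672 0.2218] [0.0041 
[... 411 characters left out ...]
0.0605] 43
scene 142 [0.5636 0.2296] [0.0479 0.0503] 127
scene 150 [0.5664 0.2273] [0.0593 0.0602] 27
scene 150 [0.5638 0.2295] [0.0483 0.0505] 124
scene 150 [0.587  0.2249] [0.0142 0.0339] 172
scene 158 [0.5665 0.2274] [0.0591 0.0592] 109
scene 158 [0.5636 0.2299] [0.049  0.0506] 136
scene 158 [0.5703 0.2259] [0.0446 0.0505] 158
scene 166 [0.5665 0.2274] [0.0585 0.0589] 94
scene 166 [0.5656 0.229 ] [0.0534 0.0544] 93
scene 174 [0.5658 0.2273] [0.0576 0.0591] 110
scene 174 [0.5599 0.2251] [0.0424 0.052 ] 30
scene 182 [0.5635 0.2242] [0.0609 0.0664] 133
scene 182 [0.5829 0.2332] [0.0704 0.0914] 108
scene 190 [0.5664 0.2295] [0.0525 0.0578] 87
[[0.97, -0.154], [0.673, -0.182], [0.683, -0.443]]
```

View pics/j.png

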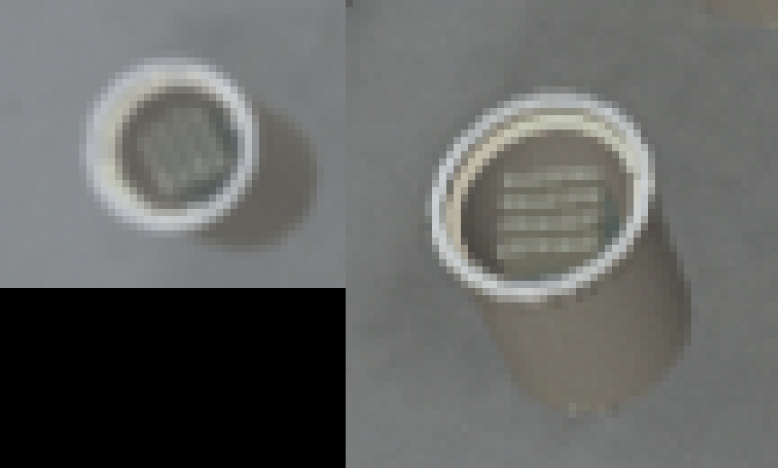

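The small jar's rim fits a circle 60 to 62 mm across at (0.5665, 0.227), and the two views agree to about 1 mm. For the other objects they differ by about 2.5 mm in y, so I use the mean. I'll start with the square lid.

```bash
cat > pp.py <<'E'
from meas import *
from scipy.spatial.transform import Rotation as Rot
ZG=.018; UP=.20
def quat(deg):
    a=np.radians(deg); z=np.array([np.cos(a),np.sin(a),0]); x=np.array([0,0,-1.])
    return Rot.from_matrix(np.c_[x,np.cross(z,x),z]).as_quat()
def st(t):
    s=monitor.sense();print(t,'t=%.1f'%s['clock'],s['position'].round(4),'F',s['contact_force'].round(1),'gap %.3f'%s['finger_gap'],flush=True)
def best(xy,a,z):
    q0=monitor.sense()['joints'];o=[]
    for k in(0,180):
        q=kinematics.ik([*xy,z],quat(a+k))
        if q is not None:o.append((abs(q[5]-q0[5]),a+k,q))
    o.sort(key=lambda r:r[0]);return o[0][1]
def pick(xy,a):
    a=best(xy,a,UP);env.reach([*xy,UP],quat(a))
    env.movel([*xy,.05],.2);print('guard',env.movel([*xy,ZG],.06,guard=8))
    env.close_gripper(30);st('gripped')
    env.movel([*xy,.05],.08);env.movel([*xy,UP],.2);st('lifted');return a
def place(xy,a,H):
    env.movel([*xy,UP],.2,frame=quat(a))
    z=H-.008+ZG
    env.movel([*xy,z+.015],.15);env.movel([*xy,z+.004],.05);env.hold(.2)
    print('contact',env.movel([*xy,z-.003],.012,guard=2.5));st('down, expected z %.4f'%z)
    env.release();env.movel([*xy,z+.05],.12);env.movel([*xy,UP],.25);st('clear')
E
python3 - <<'E'
from pp import *
print(Rot.from_quat(monitor.sense()['ee_rot']).as_matrix().round(2).tolist())
# reachability
for n,p,a,z in [('SQ',(.4137,.2268),84.7,ZG),('sq',(.5748,-.0932),69.7,.07),('ob',(.5471,-.269),90.3,.06),('OB',(.4439,.0668),103.5,ZG),('LR',(.398,-.2434),90,ZG),('lr',(.5848,.0752),90,.066),('SR',(.4274,-.0657),90,ZG),('sr',(.5665,.2268),90,.094)]:
    for zz in(z,UP):
        print(n,zz,[None if (q:=kinematics.ik([*p,zz],quat(a+k))) is None else np.round(q,2).tolist() for k in(0,180)])
E
```

```text
[[-0.0, -0.96, 0.28], [-0.0, 0.28, 0.96], [-1.0, 0.0, -0.0]]
SQ 0.018 [[0.25, 0.5, 1.88, -0.0, 0.77, -1.23], [0.25, 0.5, 1.88, -0.0, 0.77, 1.92]]
SQ 0.2 [[0.25, 0.22, 1.7, -0.0, 1.22, -1.23], [0.25, 0.22, 1.7, -0.0, 1.22, 1.92]]
sq 0.07 [[-0.36, 0.6, 1.51, -0.0, 1.03, -1.58], [-0.36, 0.6, 1.51, -0.0, 1.03, 1.56]]
sq 0.2 [[-0.36, 0.46, 1.36, -0.0, 1.31, -1.58], [-0.36, 0.46, 1.36, -0.0, 1.31, 1.56]]
ob 0.06 [[-0.65, 0.67, 1.42, -0.0, 1.05, -2.22], [-0.65, 0.67, 1.42, -0.0, 1.05, 0.92]]
ob 0.2 [[-0.65, 0.52, 1.27, -0.0, 1.35, -2.22], [-0.65, 0.52, 1.27, -0.0, 1.35, 0.92]]
OB 0.018 [[-0.11, 0.46, 1.94, -0.0, 0.74, -1.92], [-0.11, 0.46, 1.94, -0.0, 0.74, 1.22]]
OB 0.2 [[-0.11, 0.17, 1.76, -0.0, 1.21, -1.92], [-0.11, 0.17, 1.76, -0.0, 1.21, 1.22]]
LR 0.018 [[-0.8, 0.49, 1.89, -0.0, 0.76, -2.37], [-0.8, 0.49, 1.89, -0.0, 0.76, 0.77]]
LR 0.2 [[-0.8, 0.21, 1.71, -0.0, 1.22, -2.37], [-0.8, 0.21, 1.71, -0.0, 1.22, 0.77]]
lr 0.066 [[-0.07, 0.62, 1.48, -0.0, 1.04, -1.64], [-0.07, 0.62, 1.48, -0.0, 1.04, 1.5]]
lr 0.2 [[-0.07, 0.48, 1.34, -0.0, 1.32, -1.64], [-0.07, 0.48, 1.34, -0.0, 1.32, 1.5]]
SR 0.018 [[-0.42, 0.44, 1.99, -0.0, 0.71, -2.0], [-0.42, 0.44, 1.99, -0.0, 0.71, 1.15]]
SR 0.2 [[-0.42, 0.14, 1.8, -0.0, 1.2, -2.0], [-0.42, 0.14, 1.8, -0.0, 1.2, 1.15]]
sr 0.094 [[0.19, 0.63, 1.39, -0.0, 1.12, -1.38], [0.19, 0.63, 1.39, -0.0, 1.12, 1.76]]
sr 0.2 [[0.19, 0.52, 1.27, -0.0, 1.35, -1.38], [0.19, 0.52, 1.27, -0.0, 1.35, 1.76]]
```

```bash
python3 - <<'E'
from pp import *
a=pick((.4137,.2268),84.7)
place((.5748,-.0932),a-15,.062)
g=grab('scene');t=grab('top','top1')
for n,g in(('top',t),('scene',g)):
    for th,P,xy,s,an in outline(g,.067,(.575,-.093),.086,(150,165,180)): print(n,th,np.round(xy,4),np.round(s,3),round(an,1))
im=np.hstack([cv2.resize(t['frame'][170:305,230:390],None,fx=3,fy=3,interpolation=2)[:,:,::-1],cv2.resize(grab('scene')['frame'][190:325,220:320],None,fx=3,fy=3,interpolation=2)[:,:,::-1]])
cv2.imwrite('pics/p1.png',im)
E
```

```text
guard False
gripped t=4.0 [0.4139 0.2269 0.0182] F [-0.1 -0.2  3.1] gap 0.211
lifted t=5.5 [0.4131 0.2266 0.1988] F [ 0.4 -0.5 -0.5] gap 0.214
contact True
down, expected z 0.0720 t=9.3 [ 0.5748 -0.0932  0.0722] F [-0.6  0.6  4.8] gap 0.216
clear t=11.0 [ 0.5746 -0.0931  0.1995] F [-0.3 -0.5  0.4] gap 1.003
top 150 [ 0.5504 -0.1083] [0.045 0.053] 69.6
top 165 [ 0.5507 -0.1088] [0.042 0.052] 69.0
scene 150 [ 0.5742 -0.0906] [0.086 0.086] 69.5
scene 165 [ 0.5744 -0.0905] [0.085 0.085] 69.7
scene 180 [ 0.5744 -0.0903] [0.083 0.083] 69.7
```

View pics/p1.png

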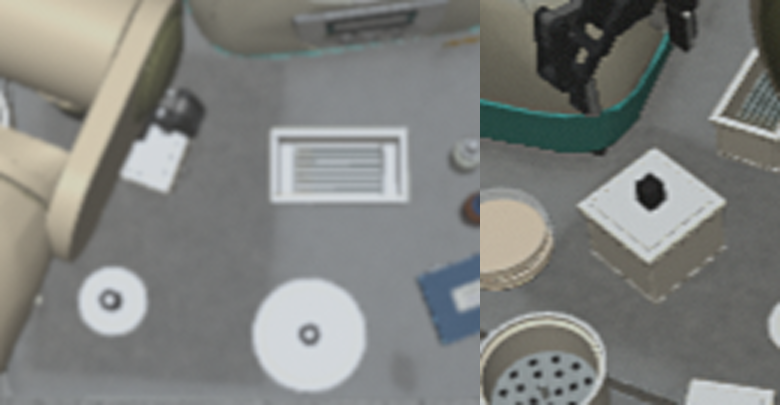

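The picture shows the square lid home on its dish. In the scene view it sits 1.3 mm to +y of the dish centre, and that bias means the top camera's y is the truer one. I'll use top-view y for the remaining three.

```bash
python3 - <<'E'
from pp import *
def see(z,c,R,r):
    g=grab('scene')
    for th,P,xy,s,an in outline(g,z+.005,c,R,(150,165)):
        print('scene lid',np.round(cv2.fitEllipse(P)[0] if r else xy,4),np.round(s,3),round(an,1))
for n,p,a,q,da,H,R,r in [('ob',(.4439,.0652),103.5,(.5469,-.2706),-13.2,.05,.122,0),('lr',(.3978,-.2446),90,(.585,.0741),0,.056,.102,1),('sr',(.4273,-.0668),90,(.5665,.2258),0,.084,.062,1)]:
    print(n);a=pick(p,a)
    gap=monitor.sense()['finger_gap']
    if not .15<gap<.3: raise SystemExit('grip?')
    place(q,a+da,H);see(H,q,R,r)
E
```

```text
ob
guard False
gripped t=14.2 [0.4441 0.0652 0.0182] F [-1.5  0.   3.7] gap 0.211
lifted t=15.6 [0.4433 0.0652 0.1988] F [-0.1  0.3 -2. ] gap 0.213
contact True
down, expected z 0.0600 t=19.5 [ 0.5469 -0.2706  0.0602] F [-0.7  0.4  3.9] gap 0.215
clear t=21.2 [ 0.5467 -0.2704  0.1993] F [-0.2  0.3  0.1] gap 1.001
scene lid [ 0.5466 -0.2654] [0.066 0.126] 0.2
scene lid [ 0.5466 -0.2651] [0.065 0.125] 0.6
lr
guard False
gripped t=24.1 [ 0.3978 -0.2446  0.0182] F [-1.7  0.1  4.5] gap 0.205
lifted t=25.6 [ 0.3974 -0.2442  0.1987] F [-0.3 -0.3 -1.2] gap 0.205
contact True
down, expected z 0.0660 t=29.5 [0.585  0.0741 0.0662] F [-0.4  0.4  4.6] gap 0.206
clear t=31.2 [0.5847 0.0741 0.1994] F [ 0.6 -0.2 -1.2] gap 1.000
scene lid [0.5846 0.0763] [0.101 0.097] 22.9
scene lid [0.5845 0.076 ] [0.1   0.097] 23.0
sr
guard False
gripped t=34.3 [ 0.4273 -0.0668  0.0182] F [-1.   0.8  3.3] gap 0.206
lifted t=35.8 [ 0.4268 -0.0666  0.1988] F [ 0.9  1.  -1. ] gap 0.208
contact True
down, expected z 0.0940 t=39.3 [0.5666 0.2258 0.0942] F [-0.4  1.2  3.6] gap 0.206
clear t=40.9 [0.5664 0.2258 0.1997] F [-0.4 -0.7 -0.7] gap 1.003
scene lid [0.5662 0.2275] [0.06 0.06] 23.1
scene lid [0.5663 0.2274] [0.058 0.06 ] 71.5
```

Three lids made contact at the expected heights. The oblong outline reads 126 mm instead of 122, so I'll clear the arm and check all four in both views.

```bash
python3 - <<'E'
from pp import *
env.set_joints([1.064,.313,1.498,0,1.331,-.223])
T=grab('top','top2');S=grab('scene','scene2')
for k,(c,H,R,r) in {'sr':((.5665,.2258),.084,.062,1),'lr':((.585,.0745),.056,.102,1),'sq':((.5748,-.0935),.062,.086,0),'ob':((.547,-.27),.05,.122,0)}.items():
    for n,g in(('top',T),('scene',S)):
        for th,P,xy,s,an in outline(g,H+.005,c,R,(150,165,180)):print(k,n,th,np.round(cv2.fitEllipse(P)[0] if r else xy,4),np.round(s,4),round(an,1))
a=cv2.resize(T['frame'][185:265,130:410],None,fx=2.8,fy=2.8,interpolation=2)
b=cv2.resize(S['frame'][180:410,180:390],None,fx=1.6,fy=1.6,interpolation=2);im=np.zeros((len(a)+len(b),800,3),np.uint8)
im[:len(a),:a.shape[1]]=a;im[len(a):,:b.shape[1]]=b
c=cv2.resize(S['frame'][195:265,280:350],None,fx=5,fy=5,interpolation=2);im[len(a):len(a)+350,340:690]=c
cv2.imwrite('pics/f.png',im[:600,:,::-1])
E
```

```text
sr top 150 [0.5665 0.2258] [0.0613 0.0609] 2.2
sr top 165 [0.5665 0.2255] [0.061  0.0609] 2.2
sr top 180 [0.5664 0.2254] [0.0554 0.0586] 0.1
sr scene 150 [0.5662 0.2275] [0.0602 0.0604] 23.1
sr scene 165 [0.5662 0.2274] [0.0582 0.0596] 71.5
sr scene 180 [0.566  0.2275] [0.0574 0.058 ] 33.7
lr top 150 [0.5852 0.0738] [0.1021 0.102 ] 0.2
lr top 165 [0.5849 0.0736] [0.0994 0.0994] 0.2
lr top 180 [0.585  0.0738] [0.0996 0.0964] 1.4
lr scene 150 [0.5846 0.0764] [0.1003 0.0999] 29.0
lr scene 165 [0.5845 0.076 ] [0.0996 0.0975] 23.0
lr scene 180 [0.5846 0.0763] [0.0961 0.0986] 28.5
sq top 150 [ 0.5742 -0.0939] [0.0885 0.088 ] 69.5
sq top 165 [ 0.5744 -0.0941] [0.0869 0.086 ] 69.6
sq top 180 [ 0.5743 -0.0944] [0.0849 0.0842] 69.7
sq scene 150 [ 0.5742 -0.0906] [0.086  0.0858] 69.5
sq scene 165 [ 0.5743 -0.0905] [0.085  0.0855] 69.7
sq scene 180 [ 0.5742 -0.0906] [0.0839 0.0828] 70.0
ob top 150 [ 0.5462 -0.2712] [0.0667 0.1218] 0.2
ob top 165 [ 0.5462 -0.2712] [0.0667 0.1218] 0.2
ob top 180 [ 0.5475 -0.2724] [0.064  0.1189] 0.2
ob scene 150 [ 0.5469 -0.2654] [0.0668 0.1259] 0.2
ob scene 165 [ 0.5469 -0.2652] [0.0652 0.1251] 0.4
ob scene 180 [ 0.5463 -0.2652] [0.0637 0.1232] 0.3
```

View pics/f.png

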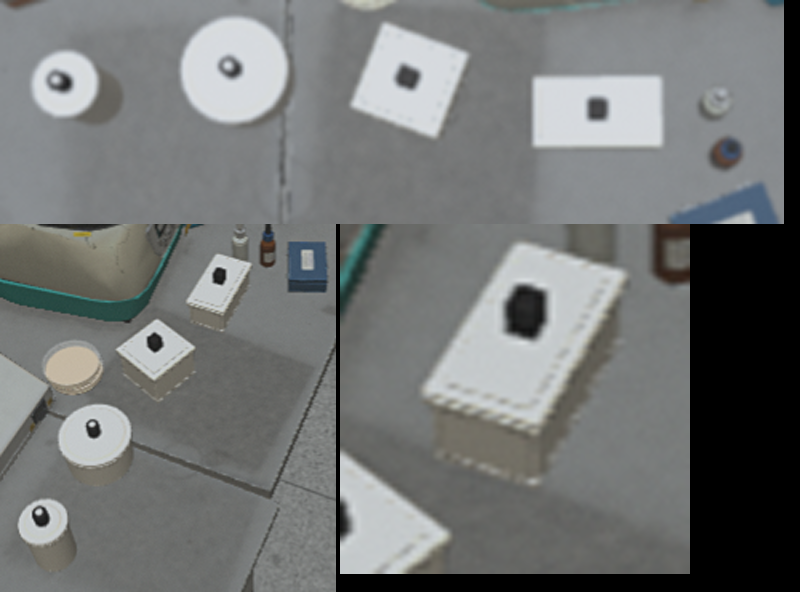

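```bash
python3 - <<'E'
from h import *
S=cv2.imread('pics/scene2.png');O=cv2.imread('pics/scene0.png')
f=lambda a,x,y:cv2.resize(a[y:y+38,x:x+48],None,fx=8,fy=8,interpolation=0)
cv2.imwrite('pics/z.png',np.hstack([f(S,290,222),f(O,290,222)]))
g=grab('scene')
# expected near-end corners: plate top, plate bottom/rim top
for z in(.055,.05,0): print(z,proj(g,[[.5142,-.2103+.0025,z],[.5798,-.2103+.0025,z]]).round(1).tolist())
E
```

```text
0.055 [[319.1, 234.6], [295.9, 227.4]]
0.05 [[319.1, 235.9], [296.0, 228.7]]
0 [[319.6, 248.6], [297.1, 241.4]]
```

View pics/z.png

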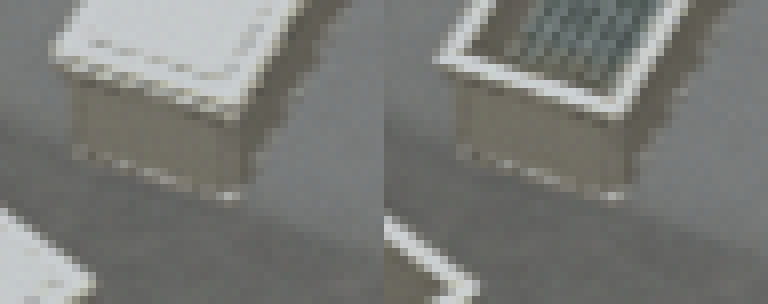

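The close-up shows the oblong lid's near edge running straight into the rim line. Its bright lower edge is at the same pixels as the bare rim was before, about (296,230) to (319,236). The extra 4 mm is the plate's lit side face, so the lid is flat and the dish hasn't moved. Handing in.

```bash
python3 - <<'E'
from pp import *
A=cv2.imread('pics/top0.png')[205:290,370:415].astype(int);B=cv2.imread('pics/top2.png')[205:290,370:415].astype(int)
print('bottle/box max change',abs(A-B).max(), 'mean',abs(A-B).mean().round(2)); st('end')
job.hand_in()
E
```

```text
bottle/box max change 4 mean 1.02
end t=42.9 [0.1474 0.5038 0.231 ] F [-0.2 -0.2  0.5] gap 0.998
the job is handed in; nothing more can be done
```

All four dishes are covered, each with its own lid, and the job was handed in at about 43 s with the arm clear and the gripper open. I picked each lid up by its knob and lowered it slowly until it touched the rim. Contact came within 0.2 mm of the expected height each time, at 3.6 to 4.8 N.

**Centring:** the final pictures show every lid within about 1 to 2 mm of its dish's centre and lined up to about 0.5°.

**Left undisturbed:** the brown bottle and the blue box look unchanged between the first and last pictures. A before-and-after close-up shows the oblong dish did not move. For the other three I checked only the lid positions.

**Checks that disagreed:**
- The two cameras differed by 1 to 3 mm in y for most objects, and by up to about 6 mm on the placed oblong lid. I placed the square lid using their average, which left it about 1.3 mm off centre. I used the top camera's y for the other three.
- In the scene view the oblong lid's outline measured about 126 mm long instead of 122. The close-up showed this was the plate's lit side edge, with no gap at the rim, and the top view gave 121.8 mm.

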